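Sort the tea tins into the caddy and offer it up

ROBOT

A 6-joint arm with a two-finger parallel gripper is mounted at the origin on a cart in front of the work surface, level with it; the furniture and walls round the work are solid. World frame = base frame: x ahead of the robot, y to its left, z up, the work surface at z = 0. Lengths are in m, angles in degrees, forces in N, time in s.
With the tool pointing down it reaches from about 0.375 to 0.9 m from the base axis. Payload 3.1 kg.
Tool frame: the origin (TCP) lies on the centre line of the jaws, within the pads' length; the fingertips stand 17 mm ahead of it and the grasp point (between the pads) lies 2 mm behind it; z points along the fingers, y is the line along which they close (so a half turn about z gives the same grasp; the last joint's range is limited). The gripper opens to 87 mm and grips with 3 to 60 N. Pads are 19 mm wide; open, the fingers measure 117 mm over their backs; the gripper's body (75 mm by 190 mm) begins 51 mm behind the grasp point.
Start: joints at [60.361, 30.224, 82.088, -0, 67.689, -10.227], TCP at [0.208, 0.589, 0.24] pointing down, gripper open.
Joint ranges: [-176.69, 176.69], [-43.24, 126.21], [12.49, 139.97], [-82, 262], [0, 151.66], [-163.58, 163.58]. Speed limits (degrees/s): [159.86, 159.86, 180, 180, 180, 180].

INTERFACE

Orientations are given as a 3x3 rotation matrix whose columns are the frame's x, y, z axes.
In Python, from rig import bot, imaging, finder gives the robot as it stands. The module is installed in compiled form; this text tells all that it offers.
- The arm moves only by the tool play_rows, never from a script. Its argument "motion" is a list that holds one entry, the list of rows, each a list of 6 numbers: the shift along the tool's x, y, z in parts of the range, where 1.0 means 0.6 m, then the turn, a rotation vector about the tool's x, y, z in fractions of the full range, 1 being 90 degrees. In form: [[[dx, dy, dz, wx, wy, wz], ...]]. A call has 1 to 8 rows; each row is the pose to reach, as a shift and turn from the pose commanded when the call began, along the tool's axes at that moment; what a row does not reach only later rows make up. A row lasts 1/12 s, in which the tool goes at most 41.7 mm and 7.16 degrees, less where a joint would pass 70% of its speed; a pose out of reach is approached as far as the arm can. A shift or turn number past 1, either way, is cut back to 1. A call with a gripper value outside its range is refused whole. "fingers" is the finger opening in m, from 0 to 0.087, set as the call begins (left out, the last holds). The fingers move at their own pace and stop on an object; the grip force is fixed at half the most. Time passes only in rows, so rows that repeat a pose let the fingers close. It gives the time, the measured TCP pose, the force, the opening and the grip force at its end, in the units of the state.
- bot.read_state(): the state, without advancing time (a new reading comes with each control period).
- imaging.capture(name): name is "side" or "top" or "wrist"; returns a dict with "frame" (480x640x3 uint8, red, green, blue), "camera_matrix" (3x3 intrinsics, pixels), "R" (3x3) and "t" (3): a world point X has camera coordinates R X + t. Camera axes: x right, y down, z forward; pixel columns grow to the right and rows downward; lengths in m; the calibration is good to about 2 mm. A picture is of the moment at which its call begins. There is no depth.
- bot.hand_in(): hands the job in; it is judged then, once.
Trained networks look in the newest picture that a camera, given by its name, has taken for a name from the list of things; names that differ only in an ending like _2 or _b are one class to them, and where a whole thing is asked for, a point or a joint stands for the part that bears it (a point fixed in the world has none). Each returns a list of dicts, best first, with "confidence" (0 to 1); they miss things now and then, are a little off and sometimes report something else, mostly with a low value. They report only what shows in the picture. A call takes as long as a camera call. They do not tell look-alikes from the thing itself.
- finder.recognise(camera, name): "at" ([x, y, z] in m, in world coordinates, good to about 4 mm: the middle of the surface that is visible of it).
- finder.outline_of(camera, name): "pixels" (480x640 bool, what is visible of it).
The state is a dict: "time_s": time; "joint_positions": joint angles; "qvel": joint speeds; "tau": joint torques, N m; "position": TCP position; "tcp_rot": TCP orientation; "force": force on the tool from outside, world axes, zero at the start; "moment": the same for the moment, N m; "opening": opening from 0.0 (shut) to 1.0 (fully open); "grasp_force": force on a finger pad.
Only numpy, scipy, OpenCV 4.12 (cv2) and the standard library are available. Lean on these libraries where they do the work, as an engineer would, in place of code of your own. Each camera call takes 0.05 s, during which the arm holds its last target. There are 200 camera calls.

TASK

Set each of the two tea tins upright in the bay of the wooden caddy that has its own colour (yellow lid in the yellow bay, blue lid in the blue bay); set them in, do not drop them. Then take the caddy by its handle bar and lift it straight up, level all the way, until it is at least 10 cm above its round mat, and keep it there still and level: the program finishes while holding the caddy in the air. Leave the bell, the teal cup and the black leveller where they are.

Things in the scene. Friction and masses are not known exactly. Their poses are not given: they have to be found in the camera images.
- mat: Fixed round black rubber mat, 208 mm across, 4 mm thick, lying on the worktop under the caddy. Origin at the centre of its underside.
- caddy: Loose light-wood caddy, 92 (x) x 178 (y) x 93 (z) mm, 0.4 kg, on the mat at any yaw. Origin: centre of its underside, z up. A 6 mm wall across its middle parts two bays side by side along y, each 80 x 80 mm inside; walls 6 mm thick, 24 mm high; floor 6 mm thick. Posts 10 x 12 mm at x = +-41, y = 0 carry a handle bar along x over the middle.
- caddy_grip (a point): Centre of the caddy's handle bar, 86 mm above the caddy's underside, axes as the caddy. The darker wooden bar is 92 mm long (caddy x), 12 mm wide (y), 14 mm high (top at 93 mm), open below between the posts; can be pinched from above with the fingers closing along the caddy's y.
- yellow_bay (a point): Centre of the inner floor of the bay on the caddy's +y side, 44 mm from the caddy's centre, 6 mm above its underside; yellow floor and yellow strip on the outside of the end wall.
- blue_bay (a point): The same for the bay on the caddy's -y side; blue floor and blue strip on the outside of the end wall.
- yellow_tin: Loose upright round tea tin, 42 mm in diameter, 52 mm high, about 70 g, white with a yellow lid and band (the lid does not come off). Origin at the centre of its underside, z up. Starts on the bare worktop on one side of the mat.
- blue_tin: The same with a blue lid and band; starts on the other side of the mat.
- bell: Bystander: silver counter bell with a black foot, 64 mm in diameter, 56 mm high, loose. Origin at the centre of its underside.
- teal_cup: Bystander: teal espresso cup, 79 x 63 x 55 mm with its handle, loose. Origin at the centre of its underside.
- leveller: Bystander: black round coffee leveller, 62 mm in diameter, 33 mm high, loose. Origin at the centre of its underside.
There are look-alikes about, which are no part of the job. What is shaped like the yellow_tin but pink or red is not meant.

How it is judged:
By the outcome, as a careful person would: the job done as asked, in the order asked, and still so for the second after the job is handed in, while the arm keeps its last pose, push and grip.
It also fails if it takes over 64 s, if anything falls off the work surface, if the arm or the gripper's body presses on something with over 40 N, if the wrist force passes 120 N, or if a joint passes its speed limit or range.

## Working session

There is one attempt and no reset: what is moved stays moved. The work goes in short steps, Python scripts to look and compute and a tool call to move; the robot and the scene stay as the last step left them, time stands still between calls to the robot, and variables do not carry over. Pictures are saved under pics/ and viewed, at most 10 in all, crops included, and the job is handed in when it is done.

Besides the shell and the picture viewer there is one more tool, called after ">>>" as name(argument=value, ...) on one line, values as JSON. play_rows: Moves the arm, as the interface text tells. Its arguments: {"type":"object","properties":{"motion":{"type":"array"},"fingers":{"type":"number"}},"required":["motion"]}

```bash
mkdir -p pics; python3 - <<'E'
from rig import bot, imaging, finder
import cv2,numpy as np
s=bot.read_state();print(s["time_s"],s["position"],s["tcp_rot"],s["opening"])
for c in ["top","side"]:
    im=imaging.capture(c);cv2.imwrite(f"pics/{c}1.png",im["frame"][:,:,::-1])
    print(c,np.round(-np.array(im["R"]).T@im["t"],3))
    for n in ["mat","caddy","caddy_grip","yellow_bay","blue_bay","yellow_tin","blue_tin","bell","teal_cup","leveller"]:
        for d in finder.recognise(c,n)[:4]:
            X=np.array(d["at"]);p=im["camera_matrix"]@(im["R"]@X+im["t"]);print(n,np.round(X,3),round(d["confidence"],2),np.round(p[:2]/p[2]))
E
```

```text
0.0 [0.20732922 0.58888323 0.23857538] [[-9.43165082e-01  3.32322882e-01 -1.06291038e-03]
 [ 3.32324361e-01  9.43163319e-01 -1.86363007e-03]
 [ 3.83171166e-04 -2.11094182e-03 -9.99997699e-01]] 0.9952671528674324
top [ 0.07  -0.266  1.63 ]
mat [ 0.488 -0.085  0.003] 0.81 [330. 264.]
caddy [ 0.487 -0.048  0.013] 0.57 [320. 258.]
caddy_grip [ 0.49  -0.046  0.015] 0.77 [319. 257.]
yellow_bay [ 0.49  -0.044  0.009] 0.69 [319. 257.]
blue_bay [ 0.486 -0.049  0.012] 0.57 [320. 259.]
yellow_tin [ 0.451 -0.394  0.054] 0.78 [421. 318.]
yellow_tin [ 0.476 -0.285  0.05 ] 0.68 [390. 293.]
yellow_tin [0.471 0.154 0.051] 0.68 [258. 230.]
yellow_tin [ 0.435 -0.467  0.051] 0.47 [442. 334.]
blue_tin [0.434 0.282 0.052] 0.74 [215. 222.]
bell [0.618 0.253 0.032] 0.54 [254. 179.]
teal_cup [ 0.624 -0.219  0.026] 0.56 [390. 243.]
side [ 0.027 -0.869  0.768]
mat [ 0.471 -0.111  0.004] 0.76 [321. 310.]
caddy [ 0.484 -0.047  0.017] 0.65 [311. 289.]
caddy_grip [ 0.484 -0.046  0.014] 0.85 [311. 289.]
yellow_bay [ 0.484 -0.052  0.013] 0.84 [312. 291.]
blue_bay [ 0.482 -0.047  0.016] 0.68 [310. 289.]
yellow_tin [ 0.43  -0.476  0.048] 0.97 [412. 421.]
yellow_tin [ 0.469 -0.296  0.04 ] 0.91 [368. 349.]
yellow_tin [0.431 0.273 0.035] 0.72 [235. 228.]
yellow_tin [0.469 0.143 0.038] 0.63 [269. 245.]
blue_tin [0.431 0.27  0.035] 0.65 [236. 228.]
bell [0.613 0.246 0.027] 0.83 [298. 216.]
bell [ 0.476 -0.109  0.002] 0.63 [322. 309.]
bell [ 0.608 -0.222  0.035] 0.47 [400. 306.]
teal_cup [ 0.612 -0.223  0.03 ] 0.83 [401. 307.]
leveller [0.468 0.408 0.033] 0.54 [229. 205.]
```

View pics/top1.png

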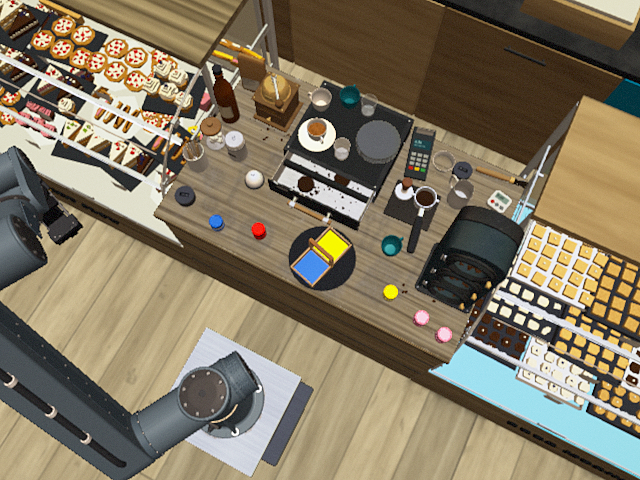

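View pics/side1.png

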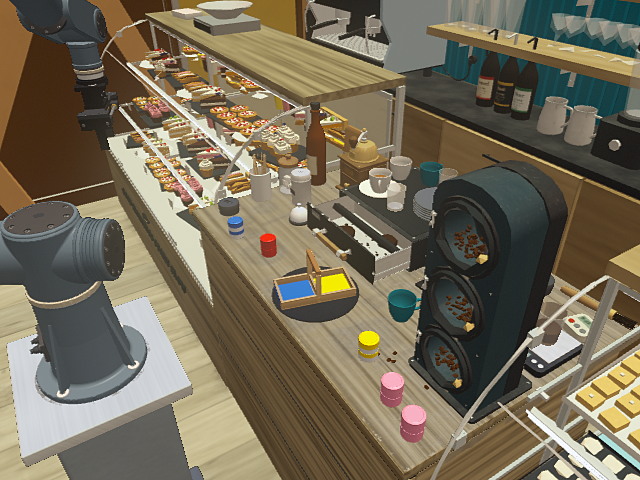

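Candidates for the tins in the top picture:
- **Yellow tin:** (390,293), with a clear yellow lid. Look-alikes are the pink tins at (421,318) and (444,334) and the red tin at (259,230).
- **Blue tin:** (216,222), the only blue one.

The caddy is at (320,257), with its blue bay at (311,265) and yellow bay at (333,243). The side view agrees: blue tin (236,226), red (268,245), yellow (369,345), pinks (392,388) and (413,422). The tall black silo at about (470,300) is an obstacle near the yellow tin.

```bash
cat > h.py <<'E'
from rig import bot, imaging, finder
import cv2,numpy as np
from scipy.spatial.transform import Rotation as Ro
def ray(im,px,z):
    K,R,t=[np.array(im[k]) for k in("camera_matrix","R","t")]
    d=R.T@np.linalg.inv(K)@np.r_[px,1.];c=-R.T@t
    return (c+d*(z-c[2])/d[2])
def proj(im,X):
    p=np.array(im["camera_matrix"])@(im["R"]@np.asarray(X,float)+im["t"]);return p[:2]/p[2]
HUE={"yellow":(24,34),"blue":(100,125)}
def blobs(im,col,sat=150,minA=15):
    h=cv2.cvtColor(im["frame"],cv2.COLOR_RGB2HSV);lo,hi=HUE[col]
    m=cv2.inRange(h,(lo,sat,70),(hi,255,255))
    n,l,st,c=cv2.connectedComponentsWithStats(m)
    return [(st[i],c[i],l==i) for i in range(1,n) if st[i][4]>=minA]
def go(pos,yaw,R=None):
    """closing axis at yaw deg (mod 180), tool down -> shift and turn in tool axes"""
    s=bot.read_state();R0=np.array(s["tcp_rot"]);p=np.array(s["position"])
    best=None
    for k in(0,180):
        a=np.radians(yaw+k);y=np.array([np.cos(a),np.sin(a),0]);z=np.array([0,0,-1.]);x=np.cross(y,z)
        w=Ro.from_matrix(R0.T@np.c_[x,y,z]).as_rotvec(degrees=True)
        if best is None or np.linalg.norm(w)<np.linalg.norm(best):best=w
    print("t",round(s["time_s"],2),"q",np.round(s["joint_positions"],1),"p",np.round(p,4),"F",np.round(s["force"],1))
    print("shift",np.round(R0.T@(np.array(pos)-p),4).tolist(),"turn",np.round(best,2).tolist())
E
python3 - <<'E'
from h import *
for c in ["top","side"]:
    im=imaging.capture(c)
    for col in HUE:
        for st,ce,_ in blobs(im,col):
            if 200<ce[0]<450 and 200<ce[1]<440: print(c,col,st,np.round(ce,1),"z10",np.round(ray(im,ce,.01),4),"z52",np.round(ray(im,ce,.052),4))
    if c=="side":
        for p in [(413,365),(480,405),(430,345)]:print("silo",p,ray(im,p,0))
    else:
        for p in [(420,278),(468,305)]:print("silo",p,ray(im,p,0))
    f=im["frame"];
    if c=="top":cv2.imwrite("pics/crop.png",cv2.resize(f[195:350,190:460],None,fx=2.9,fy=2.9,interpolation=cv2.INTER_CUBIC)[:,:,::-1])
E
```

```text
top yellow [317 230  31  31 489] [332.4 244.2] z10 [ 0.5458 -0.0627  0.01  ] z52 [ 0.5334 -0.068   0.052 ]
top yellow [313 246  17  15  44] [320.9 253. ] z10 [ 0.5043 -0.0442  0.01  ] z52 [ 0.493  -0.0499  0.052 ]
top yellow [383 284  15  16 174] [390.2 291.5] z10 [ 0.4914 -0.2837  0.01  ] z52 [ 0.4805 -0.2832  0.052 ]
top blue [209 215  14  13 141] [215.3 221. ] z10 [0.4472 0.2966 0.01  ] z52 [0.4374 0.282  0.052 ]
top blue [295 251  33  32 555] [310.9 266.5] z10 [ 0.4523 -0.0366  0.01  ] z52 [ 0.4424 -0.0425  0.052 ]
silo (420, 278) [ 0.57337477 -0.34691182  0.        ]
silo (468, 305) [ 0.56258621 -0.50850555  0.        ]
side yellow [321 273  30  21 435] [333.7 282.9] z10 [ 0.5454 -0.0498  0.01  ] z52 [ 0.5167 -0.0951  0.052 ]
side yellow [358 331  22  19 290] [368.7 339.2] z10 [ 0.5048 -0.2503  0.01  ] z52 [ 0.4784 -0.2846  0.052 ]
side yellow [368 350  11   8  20] [374.  353.8] z10 [ 0.4895 -0.2901  0.01  ] z52 [ 0.4639 -0.3221  0.052 ]
side blue [228 217  15   7  80] [234.7 219.9] z10 [0.4618 0.3545 0.01  ] z52 [0.4378 0.2867 0.052 ]
side blue [279 280  35  20 473] [295.5 289.7] z10 [ 0.4553 -0.0231  0.01  ] z52 [ 0.4315 -0.07    0.052 ]
silo (413, 365) [ 0.54346133 -0.34857796  0.        ]
silo (480, 405) [ 0.58415224 -0.4897729   0.        ]
silo (430, 345) [ 6.09304129e-01 -3.24365256e-01 -1.11022302e-16]
```

View pics/crop.png

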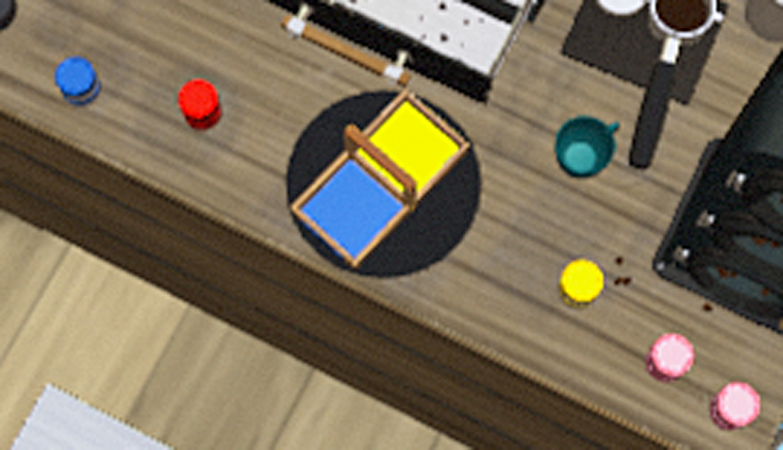

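The close crop confirms the choice: blue tin at (75,80), red at (200,103), yellow at (582,282), pinks at (672,356) and (737,404). The bays are also clear.

```bash
python3 -c "
from h import *
go([0.436,0.282,0.16],75)"
```

```text
t 1.2 q [ 60.4  30.2  82.1   0.   67.7 -10.2] p [0.2077 0.5895 0.2396] F [-0.  -0.5  0.6]
shift [-0.3175, -0.2141, 0.0796] turn [0.0, -0.0, -4.41]
```

Units first: shifts go in shares of 0.6 m and turns go in shares of 90 degrees. So -0.3175 m / 0.6 = -0.5292, -0.16 m / 0.6 = -0.2667, -4.4 degrees / 90 = -0.0489.

>>> play_rows(motion=[[[-0.2667, -0.1783, 0.0667, 0, 0, -0.0222], [-0.2667, -0.1783, 0.0667, 0, 0, -0.0222], [-0.5292, -0.3567, 0.1333, 0, 0, -0.0489], [-0.5292, -0.3567, 0.1333, 0, 0, -0.0489], [-0.5292, -0.3567, 0.1333, 0, 0, -0.0489], [-0.5292, -0.3567, 0.1333, 0, 0, -0.0489], [-0.5292, -0.3567, 0.1333, 0, 0, -0.0489], [-0.5292, -0.3567, 0.1333, 0, 0, -0.0489]]], fingers=0.087)

```text
time_s: 1.87
position: [0.4033, 0.3261, 0.1713]
tcp_rot: [[-0.966, 0.259, 0.001], [0.259, 0.966, 0.0], [-0.001, 0.001, -1.0]]
force: [0.9, 1.1, -0.8]
opening: 1.0
grasp_force: 0.0
```

>>> play_rows(motion=[[[0, 0, 0, 0, 0, 0], [0, 0, 0, 0, 0, 0]]])

```text
time_s: 2.03
position: [0.4037, 0.3258, 0.1711]
tcp_rot: [[-0.965, 0.264, -0.001], [0.264, 0.965, -0.0], [0.001, -0.0, -1.0]]
force: [-0.6, 0.7, 0.3]
opening: 1.003
grasp_force: 0.0
```

```bash
python3 -c "
from h import *
go([0.436,0.282,0.16],75)"
```

```text
t 2.03 q [ 26.5  27.8 101.2   0.   51.1 -48.2] p [0.4037 0.3258 0.1711] F [-0.6  0.7  0.3]
shift [-0.0427, -0.0337, 0.011] turn [-0.02, -0.04, -0.31]
```

Scaled: -0.0427 m / 0.6 = -0.0712, -0.0337 m / 0.6 = -0.0562, -0.3 degrees / 90 = -0.0033.

>>> play_rows(motion=[[[-0.0712, -0.0562, 0.0183, 0, 0, -0.0033], [-0.0712, -0.0562, 0.0183, 0, 0, -0.0033], [-0.0712, -0.0562, 0.0183, 0, 0, -0.0033], [-0.0712, -0.0562, 0.0183, 0, 0, -0.0033]]])

```text
time_s: 2.37
position: [0.4344, 0.2848, 0.1606]
tcp_rot: [[-0.967, 0.254, -0.0], [0.254, 0.967, 0.001], [0.001, 0.0, -1.0]]
force: [-0.2, 0.2, -0.3]
opening: 1.002
grasp_force: 0.0
```

```bash
python3 - <<'E'
from h import *
im=imaging.capture("wrist");cv2.imwrite("pics/w1.png",im["frame"][:,:,::-1])
print(np.round(-np.array(im["R"]).T@im["t"],3))
for st,ce,_ in blobs(im,"blue",minA=60):print(st,np.round(ce,1),ray(im,ce,.052))
for n in("blue_tin","caddy"):
  for d in finder.recognise("wrist",n)[:2]:print(n,np.round(d["at"],4),d["confidence"])
go([0.436,0.282,0.041],75)
E
```

```text
[0.363 0.304 0.306]
[ 296  208   61   62 1317] [325.9 236. ] [0.43411176 0.2869336  0.052     ]
blue_tin [0.4309 0.2865 0.0532] 0.64
t 2.52 q [ 21.   28.7 101.6   0.   49.6 -54.4] p [0.4338 0.2853 0.1607] F [-0.1  0.4  0.3]
shift [-0.0029, -0.0027, 0.1197] turn [0.03, -0.0, 0.4]
```

View pics/w1.png

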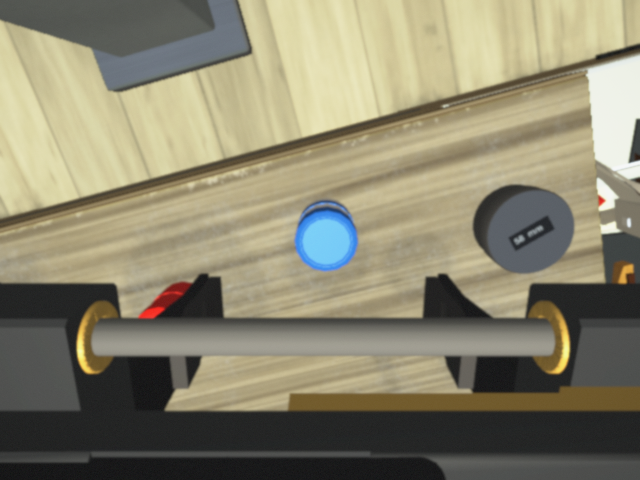

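Wrist view: the blue lid is centred at about (327,240), midway between the finger pads (x≈325). The leveller at (523,230) is clear of the fingers and the red tin is to the left. I'll descend now.

Scaled: 0.1195 m / 0.6 = 0.1992, -0.0016 m / 0.6 = -0.0027, 0.4 degrees / 90 = 0.0044.

>>> play_rows(motion=[[[-0.0027, 0.0025, 0.0667, 0, 0, 0.0044], [-0.0027, 0.0025, 0.1333, 0, 0, 0.0044], [-0.0027, 0.0025, 0.175, 0, 0, 0.0044], [-0.0027, 0.0025, 0.1992, 0, 0, 0.0044], [-0.0027, 0.0025, 0.1992, 0, 0, 0.0044], [-0.0027, 0.0025, 0.1992, 0, 0, 0.0044], [-0.0027, 0.0025, 0.1992, 0, 0, 0.0044]]])

```text
time_s: 3.1
position: [0.4371, 0.2859, 0.0419]
tcp_rot: [[-0.966, 0.26, 0.002], [0.26, 0.966, 0.001], [-0.001, 0.001, -1.0]]
force: [-0.3, 0.1, 0.4]
opening: 1.002
grasp_force: 0.0
```

>>> play_rows(motion=[[[0, 0, 0, 0, 0, 0], [0, 0, 0, 0, 0, 0], [0, 0, 0, 0, 0, 0], [0, 0, 0, 0, 0, 0], [0, 0, 0, 0, 0, 0], [0, 0, 0, 0, 0, 0], [0, 0, 0, 0, 0, 0], [0, 0, 0, 0, 0, 0]]], fingers=0.03)

```text
time_s: 3.77
position: [0.4369, 0.2851, 0.0409]
tcp_rot: [[-0.965, 0.261, 0.0], [0.261, 0.965, 0.0], [-0.0, 0.0, -1.0]]
force: [-0.8, 0.4, 0.6]
opening: 0.481
grasp_force: 10.2
```

Scaled: -0.15 m / 0.6 = -0.25, -0.13 m / 0.6 = -0.2167.

>>> play_rows(motion=[[[0, 0, -0.0333, 0, 0, 0], [0, 0, -0.0833, 0, 0, 0], [0, 0, -0.15, 0, 0, 0], [0, 0, -0.2167, 0, 0, 0], [0, 0, -0.25, 0, 0, 0], [0, 0, -0.25, 0, 0, 0]]])

```text
time_s: 4.27
position: [0.4396, 0.2862, 0.1956]
tcp_rot: [[-0.965, 0.26, 0.01], [0.26, 0.965, 0.004], [-0.008, 0.006, -1.0]]
force: [-0.2, 0.1, -1.2]
opening: 0.472
grasp_force: 30.0
```

```bash
python3 -c "
from h import *
s=bot.read_state();print(s['opening'],s['grasp_force'])
go([0.454,0.06,0.2],75)"
```

```text
0.47237969746097996 29.999844934791327
t 4.27 q [ 20.9  25.8  99.5   0.   54.1 -54.1] p [0.4396 0.2862 0.1956] F [-0.2  0.1 -1.2]
shift [-0.0729, -0.2146, -0.0051] turn [0.35, 0.49, -0.1]
```

Scaled: -0.2146 m / 0.6 = -0.3577, -0.073 m / 0.6 = -0.1217.

>>> play_rows(motion=[[[-0.1217, -0.3577, -0.0083, 0, 0, 0], [-0.1217, -0.3577, -0.0083, 0, 0, 0], [-0.1217, -0.3577, -0.0083, 0, 0, 0], [-0.1217, -0.3577, -0.0083, 0, 0, 0], [-0.1217, -0.3577, -0.0083, 0, 0, 0], [-0.1217, -0.3577, -0.0083, 0, 0, 0], [-0.1217, -0.3577, -0.0083, 0, 0, 0], [-0.1217, -0.3577, -0.0083, 0, 0, 0]]])

```text
time_s: 4.93
position: [0.4505, 0.058, 0.1948]
tcp_rot: [[-0.965, 0.264, -0.003], [0.264, 0.965, 0.001], [0.003, 0.0, -1.0]]
force: [-0.3, 0.3, -1.2]
opening: 0.477
grasp_force: 30.0
```

```bash
python3 - <<'E'
from h import *
im=imaging.capture("wrist");cv2.imwrite("pics/w2.png",im["frame"][:,:,::-1])
np.savez("w2.npz",**im)
print(np.round(-np.array(im["R"]).T@im["t"],3))
go([0.454,-0.037,0.2],75)
E
```

```text
[0.38  0.077 0.34 ]
t 4.98 q [ -6.7  21.3 108.6   0.   50.3 -81.5] p [0.4504 0.059  0.195 ] F [-0.2 -0.2 -1.1]
shift [-0.0286, -0.0917, -0.0051] turn [0.01, -0.15, -0.19]
```

View pics/w2.png

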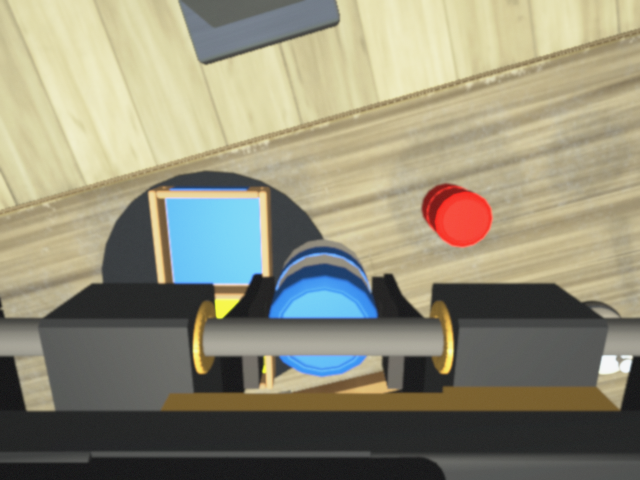

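Wrist view: the tin is held upright at (322,320). The blue bay floor spans about (166,197) to (268,285), with the red tin at (460,215). I'll fit the caddy pose by rendering its bays in all three views.

```bash
cat > fit.py <<'E'
from h import *
from scipy.optimize import minimize
def box(x0,x1,y0,y1,z0,z1):return np.array([[a,b,c] for a in(x0,x1) for b in(y0,y1) for c in(z0,z1)])
occ=[box(-46,46,83,89,0,24),box(-46,46,-89,-83,0,24),box(40,46,-89,89,0,24),box(-46,-40,-89,89,0,24),box(-46,46,-3,3,0,24),
 box(36,46,-6,6,0,93),box(-46,-36,-6,6,0,93),box(-46,46,-6,6,79,93)]
fl={"yellow":box(-40,40,3,83,6,6),"blue":box(-40,40,-83,-3,6,6)}
S=4
def render(im,q,col):
    x,y,a=q;c,s=np.cos(a),np.sin(a);Rz=np.array([[c,-s,0],[s,c,0],[0,0,1]])
    m=np.zeros((480,640),np.uint8)
    for b,v in [(fl[col],255)]+[(o,0) for o in occ]:
        P=np.array([proj(im,Rz@p/1000+[x,y,.004]) for p in b])
        h=cv2.convexHull(np.round(P*16).astype(np.int32));cv2.fillConvexPoly(m,h,v,cv2.LINE_AA,4)
    return m/255.
def bmask(im,col):
    h=cv2.cvtColor(im["frame"],cv2.COLOR_RGB2HSV);lo,hi=HUE[col]
    return (cv2.inRange(h,(lo-4,110,70),(hi+4,255,255))>0)*1.
def roi(q,im,r=55):
    m=np.zeros((480,640));p=proj(im,[q[0],q[1],.03]);y,x=np.mgrid[:480,:640];return (abs(x-p[0])<r)&(abs(y-p[1])<r)
def fit(views,q0):
    D=[(im,col,bmask(im,col),r,w) for im,cols,r,w in views for col in cols]
    f=lambda q:sum(w*(abs(render(im,q,col)-m)[r]).sum() for im,col,m,r,w in D)
    sim=np.array(q0)+np.array([[0,0,0],[.008,0,0],[0,.008,0],[0,0,.1]])
    r=minimize(f,q0,method="Nelder-Mead",options=dict(initial_simplex=sim,xatol=1e-4,fatol=.1))
    return r.x,r.fun
E
python3 - <<'E'
from fit import *
q0=[.498,-.048,np.radians(-105)]
top=imaging.capture("top");side=imaging.capture("side");w=dict(np.load("w2.npz"))
rw=np.zeros((480,640),bool);rw[150:275,110:268]=1
both=("yellow","blue")
for nm,v in [("top",[(top,both,roi(q0,top),1)]),("side",[(side,both,roi(q0,side),1)]),("wrist",[(w,("blue",),rw,1)]),]:
    q,f=fit(v,q0);print(nm,np.round(q[:2],4),np.degrees(q[2]),f)
q,f=fit([(top,both,roi(q0,top),1),(w,("blue",),rw,.1)],q0);print("all",np.round(q[:2],4),np.degrees(q[2]),f)
E
```

```text
top [ 0.493  -0.0494] -105.58724005715409 308.55686274509804
side [ 0.4934 -0.044 ] -108.30446054234115 459.9882352941176
wrist [ 0.4919 -0.0488] -106.52496168761652 454.05490196078426
all [ 0.4923 -0.0488] -106.32890656900567 359.1035294117647
```

```bash
python3 -c "
from h import *
go([0.449,-0.0355,0.16],73.5)"
```

```text
t 5.08 q [ -6.6  21.3 108.5   0.   50.3 -81.6] p [0.4505 0.0599 0.1953] F [-1.1  0.  -1. ]
shift [-0.0234, -0.0925, 0.0352] turn [0.01, -0.11, 1.46]
```

Scaled: -0.0925 m / 0.6 = -0.1542, -0.0234 m / 0.6 = -0.039, 1.5 degrees / 90 = 0.0167.

>>> play_rows(motion=[[[-0.039, -0.1542, 0.0167, 0, 0, 0.0167], [-0.039, -0.1542, 0.0167, 0, 0, 0.0167], [-0.039, -0.1542, 0.0333, 0, 0, 0.0167], [-0.039, -0.1542, 0.0583, 0, 0, 0.0167], [-0.039, -0.1542, 0.0583, 0, 0, 0.0167], [-0.039, -0.1542, 0.0583, 0, 0, 0.0167], [-0.039, -0.1542, 0.0583, 0, 0, 0.0167]]])

```text
time_s: 5.67
position: [0.4498, -0.0354, 0.1611]
tcp_rot: [[-0.959, 0.284, -0.0], [0.284, 0.959, 0.0], [0.0, 0.0, -1.0]]
force: [0.5, -0.2, -0.6]
opening: 0.477
grasp_force: 30.0
```

```bash
python3 -c "
from fit import *
w=imaging.capture('wrist');cv2.imwrite('pics/w3.png',w['frame'][:,:,::-1])
go([0.449,-0.0355,0.052],73.5)"
```

```text
t 5.72 q [-18.8  24.5 111.    0.   44.5 -92.3] p [ 0.4501 -0.0355  0.1614] F [-0.2 -1.4 -1. ]
shift [0.0011, -0.0003, 0.1094] turn [0.0, 0.04, 0.01]
```

View pics/w3.png

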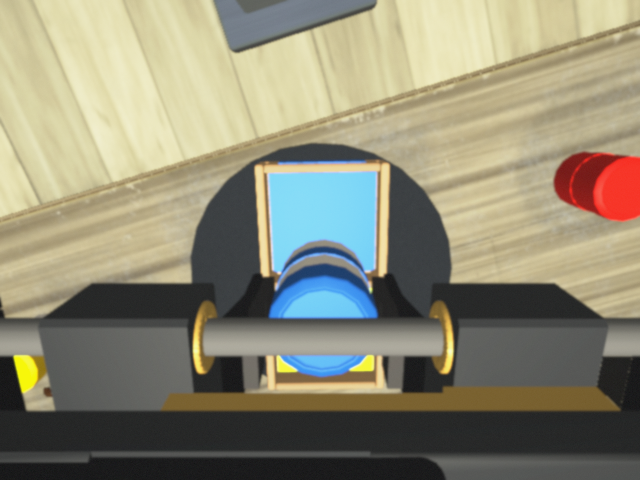

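The tin (x≈323) is centred laterally on the blue bay (258–388) and square to it. I'll descend.

Scaled: 0.108 m / 0.6 = 0.18, 0.105 m / 0.6 = 0.175.

>>> play_rows(motion=[[[0.0017, 0, 0.05, 0, 0, 0], [0.0017, 0, 0.1, 0, 0, 0], [0.0017, 0, 0.1417, 0, 0, 0], [0.0017, 0, 0.1667, 0, 0, 0], [0.0017, 0, 0.175, 0, 0, 0], [0.0017, 0, 0.18, 0, 0, 0], [0.0017, 0, 0.18, 0, 0, 0], [0.0017, 0, 0.18, 0, 0, 0]]])

```text
time_s: 6.38
position: [0.4496, -0.0363, 0.0538]
tcp_rot: [[-0.958, 0.285, 0.002], [0.285, 0.958, -0.001], [-0.002, -0.0, -1.0]]
force: [-0.2, -0.9, -0.8]
opening: 0.476
grasp_force: 30.0
```

Scaled: 0.0015 m / 0.6 = 0.0025, 0.001 m / 0.6 = 0.0017.

>>> play_rows(motion=[[[0, 0, 0.0017, 0, 0, 0], [0, 0, 0.0017, 0, 0, 0], [0, 0, 0.0025, 0, 0, 0], [0, 0, 0.0025, 0, 0, 0]]])

```text
time_s: 6.72
position: [0.449, -0.0364, 0.0518]
tcp_rot: [[-0.958, 0.286, 0.001], [0.286, 0.958, -0.0], [-0.001, -0.0, -1.0]]
force: [-0.3, 0.0, -0.3]
opening: 0.476
grasp_force: 30.0
```

Scaled: 0.0015 m / 0.6 = 0.0025, 0.001 m / 0.6 = 0.0017.

>>> play_rows(motion=[[[0, 0, 0.0008, 0, 0, 0], [0, 0, 0.0017, 0, 0, 0], [0, 0, 0.0025, 0, 0, 0], [0, 0, 0.0025, 0, 0, 0]]])

```text
time_s: 7.05
position: [0.449, -0.0364, 0.0509]
tcp_rot: [[-0.958, 0.286, 0.001], [0.286, 0.958, -0.0], [-0.001, -0.0, -1.0]]
force: [-1.3, -0.7, 10.1]
opening: 0.48
grasp_force: 30.0
```

Contact at 10 N, so I'll release.

Scaled: -0.0005 m / 0.6 = -0.0008.

>>> play_rows(motion=[[[0, 0, -0.0008, 0, 0, 0], [0, 0, -0.0008, 0, 0, 0], [0, 0, -0.0008, 0, 0, 0], [0, 0, -0.0008, 0, 0, 0]]], fingers=0.065)

```text
time_s: 7.38
position: [0.4488, -0.0363, 0.0503]
tcp_rot: [[-0.958, 0.286, -0.0], [0.286, 0.958, 0.0], [0.0, 0.0, -1.0]]
force: [0.2, -0.2, 0.9]
opening: 0.686
grasp_force: 0.0
```

Scaled: -0.14 m / 0.6 = -0.2333, -0.12 m / 0.6 = -0.2.

>>> play_rows(motion=[[[0, 0, -0.0333, 0, 0, 0], [0, 0, -0.0833, 0, 0, 0], [0, 0, -0.15, 0, 0, 0], [0, 0, -0.2, 0, 0, 0], [0, 0, -0.2333, 0, 0, 0], [0, 0, -0.2333, 0, 0, 0]]])

```text
time_s: 7.88
position: [0.4512, -0.037, 0.1941]
tcp_rot: [[-0.958, 0.286, 0.008], [0.286, 0.958, -0.003], [-0.009, -0.0, -1.0]]
force: [0.5, -0.7, -0.2]
opening: 0.745
grasp_force: 0.0
```

```bash
python3 -c "
from h import *
go([0.474,-0.285,0.17],60)"
```

```text
t 7.88 q [-18.9  21.1 109.2  -0.   49.2 -92.3] p [ 0.4512 -0.037   0.1941] F [ 0.5 -0.7 -0.2]
shift [-0.0924, -0.2311, 0.025] turn [0.04, 0.51, 13.4]
```

Scaled: -0.231 m / 0.6 = -0.385, -0.0924 m / 0.6 = -0.154.

>>> play_rows(motion=[[[-0.154, -0.385, 0.0167, 0, 0, 0], [-0.154, -0.385, 0.0167, 0, 0, 0], [-0.154, -0.385, 0.0417, 0, 0, 0], [-0.154, -0.385, 0.0417, 0, 0, 0], [-0.154, -0.385, 0.0417, 0, 0, 0], [-0.154, -0.385, 0.0417, 0, 0, 0], [-0.154, -0.385, 0.0417, 0, 0, 0], [-0.154, -0.385, 0.0417, 0, 0, 0]]], fingers=0.08)

```text
time_s: 8.55
position: [0.4706, -0.2861, 0.1634]
tcp_rot: [[-0.957, 0.29, -0.002], [0.29, 0.957, 0.002], [0.002, 0.001, -1.0]]
force: [-0.8, 0.5, -0.1]
opening: 0.914
grasp_force: 0.0
```

>>> play_rows(motion=[[[0, 0, 0, 0, 0, 0], [0, 0, 0, 0, 0, 0]]])

```text
time_s: 8.72
position: [0.4704, -0.2822, 0.1645]
tcp_rot: [[-0.959, 0.285, -0.002], [0.285, 0.959, 0.002], [0.003, 0.002, -1.0]]
force: [-0.3, 1.1, -0.0]
opening: 0.916
grasp_force: 0.0
```

```bash
python3 - <<'E'
from h import *
im=imaging.capture("wrist");cv2.imwrite("pics/w4.png",im["frame"][:,:,::-1])
for st,ce,m in blobs(im,"yellow",minA=60):print(st,np.round(ce,1),ray(im,ce,.052))
for d in finder.recognise("wrist","yellow_tin")[:3]:print(np.round(d["at"],4),d["confidence"],proj(im,d["at"]))
go([0.474,-0.285,0.041],73.5)
E
```

```text
[ 584  172   56   98 4608] [614.5 224.2] [ 0.51715626 -0.09706879  0.052     ]
[307 209  41  11  87] [326.5 212.7] [ 0.45618679 -0.2753767   0.052     ]
[ 297  217   62   62 2964] [327.9 247.7] [ 0.47924135 -0.28117455  0.052     ]
[ 0.4789 -0.281   0.0515] 0.71 [327.97951407 246.93731834]
[ 0.4513 -0.3894  0.0504] 0.68 [161.17829544 252.72313545]
[ 0.4337 -0.4614  0.0496] 0.61 [ 52.40720169 257.46942796]
t 8.82 q [ -42.6   30.3   97.1    0.    52.7 -116.1] p [ 0.471  -0.2822  0.1652] F [-0.4  0.1  0. ]
shift [-0.0038, -0.0019, 0.1242] turn [0.04, -0.08, -0.01]
```

View pics/w4.png

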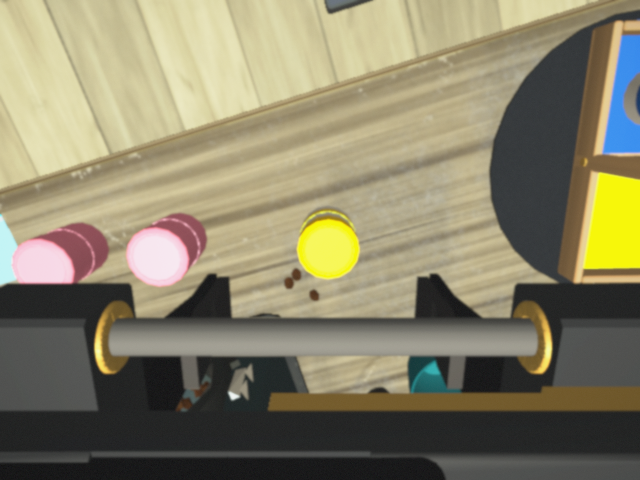

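Wrist view: yellow lid centred at (328,247), with the pinks at (158,255) and (45,262) left alone. I'll descend onto it.

Scaled: 0.124 m / 0.6 = 0.2067, 0.08 m / 0.6 = 0.1333.

>>> play_rows(motion=[[[-0.0117, 0.0042, 0.0667, 0, 0, 0], [-0.0117, 0.0042, 0.1333, 0, 0, 0], [-0.0117, 0.0042, 0.1833, 0, 0, 0], [-0.0117, 0.0042, 0.2067, 0, 0, 0], [-0.0117, 0.0042, 0.2067, 0, 0, 0], [-0.0117, 0.0042, 0.2067, 0, 0, 0], [-0.0117, 0.0042, 0.2067, 0, 0, 0]]])

```text
time_s: 9.4
position: [0.4796, -0.2837, 0.0426]
tcp_rot: [[-0.959, 0.285, 0.002], [0.285, 0.959, -0.001], [-0.002, -0.001, -1.0]]
force: [0.1, 0.8, -0.6]
opening: 0.92
grasp_force: 0.0
```

>>> play_rows(motion=[[[0, 0, 0, 0, 0, 0], [0, 0, 0, 0, 0, 0], [0, 0, 0, 0, 0, 0], [0, 0, 0, 0, 0, 0], [0, 0, 0, 0, 0, 0], [0, 0, 0, 0, 0, 0], [0, 0, 0, 0, 0, 0], [0, 0, 0, 0, 0, 0]]], fingers=0.03)

```text
time_s: 10.07
position: [0.4787, -0.2836, 0.0415]
tcp_rot: [[-0.958, 0.286, 0.0], [0.286, 0.958, 0.0], [0.0, 0.0, -1.0]]
force: [0.5, 1.6, 1.7]
opening: 0.47
grasp_force: 30.0
```

Scaled: -0.16 m / 0.6 = -0.2667, -0.13 m / 0.6 = -0.2167.

>>> play_rows(motion=[[[0, 0, -0.0333, 0, 0, 0], [0, 0, -0.0833, 0, 0, 0], [0, 0, -0.15, 0, 0, 0], [0, 0, -0.2167, 0, 0, 0], [0, 0, -0.2667, 0, 0, 0], [0, 0, -0.2667, 0, 0, 0], [0, 0, -0.2667, 0, 0, 0]]])

```text
time_s: 10.65
position: [0.4795, -0.2845, 0.2033]
tcp_rot: [[-0.958, 0.286, 0.003], [0.286, 0.958, -0.003], [-0.004, -0.002, -1.0]]
force: [-0.4, 0.8, -1.1]
opening: 0.48
grasp_force: 30.0
```

```bash
python3 - <<'E'
from fit import *
q0=[.4925,-.0485,np.radians(-106.5)]
top=imaging.capture("top");w=imaging.capture("wrist")
# fit yellow only (blue bay holds a tin)
q,f=fit([(top,("yellow",),roi(q0,top),1)],q0);print(np.round(q,4),np.degrees(q[2]),f, bmask(top,"yellow")[roi(q0,top)].sum())
cv2.imwrite("pics/w5.png",np.hstack([cv2.resize(top["frame"][200:320,260:380],(480,480)),w["frame"][:,::2]])[:,:,::-1])
go([0.5355,-0.061,0.2],73.5)
E
```

```text
[ 0.7437 -0.1459 -1.1328] -64.90750820531768 31.0 31.0
t 10.75 q [ -42.2   27.8   94.4   -0.    57.9 -115.5] p [ 0.4778 -0.283   0.2003] F [ 0.1 -0.1 -0.6]
shift [0.0082, 0.2292, 0.0006] turn [0.06, -0.13, -0.11]
```

View pics/w5.png

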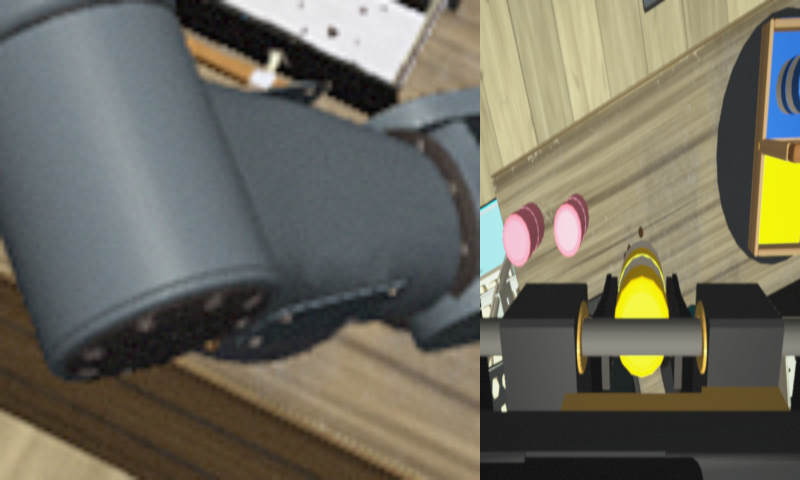

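The yellow tin is held and lifted, with the caddy at right in the wrist view. The top view is blocked by the arm. I'll move part way and refit the caddy from the wrist.

Scaled: 0.12 m / 0.6 = 0.2, 0.005 m / 0.6 = 0.0083.

>>> play_rows(motion=[[[0.0083, 0.2, 0, 0, 0, 0], [0.0083, 0.2, 0, 0, 0, 0], [0.0083, 0.2, 0, 0, 0, 0], [0.0083, 0.2, 0, 0, 0, 0], [0.0083, 0.2, 0, 0, 0, 0]]])

```text
time_s: 11.17
position: [0.5072, -0.1647, 0.1993]
tcp_rot: [[-0.959, 0.282, -0.005], [0.282, 0.959, 0.002], [0.005, 0.001, -1.0]]
force: [-0.2, -1.1, 0.5]
opening: 0.474
grasp_force: 30.0
```

```bash
python3 - <<'E'
from fit import *
q0=[.4925,-.0485,np.radians(-106.5)]
w=imaging.capture("wrist")
rw=np.zeros((480,640),bool);rw[60:272,385:640]=1
q,f=fit([(w,("yellow",),rw,1)],q0);print(np.round(q,4),np.degrees(q[2]),f,(bmask(w,"yellow")*rw).sum())
m=abs(render(w,q,"yellow")-bmask(w,"yellow"));o=w["frame"].copy();o[m>.5]=(255,0,255);cv2.imwrite("pics/w6.png",o[:,:,::-1])
go([0.5366,-0.0616,0.16],73.5)
c,s=np.cos(q[2]),np.sin(q[2]);print("bay",q[0]-s*.046,q[1]+c*.046)
E
```

```text
[ 0.4947 -0.045  -1.9198] -109.99884914097922 1228.4901960784314 7690.0
t 11.22 q [ -30.1   26.4   97.4   -0.    56.4 -103.6] p [ 0.5075 -0.1663  0.1996] F [-0.1  0.3 -0.8]
shift [0.0017, 0.1087, 0.0397] turn [0.02, -0.21, 0.01]
bay 0.5378806429642224 -0.06074131744261191
```

View pics/w6.png

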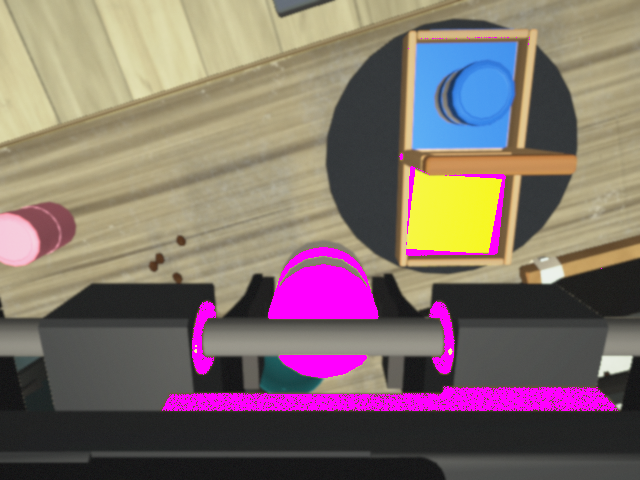

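The overlay shows the blue tin standing upright in its bay (480,95). The yellow bay is at about (455,212), which agrees with the planned target to within about 2 mm. The fit's yaw is a poor local minimum, because the walls run straight in the image and so the caddy is square to the gripper. I'll place the yellow tin.

Scaled: 0.109 m / 0.6 = 0.1817, 0.037 m / 0.6 = 0.0617.

>>> play_rows(motion=[[[0.0025, 0.1817, 0, 0, 0, 0], [0.0025, 0.1817, 0, 0, 0, 0], [0.0025, 0.1817, 0.0167, 0, 0, 0], [0.0025, 0.1817, 0.0583, 0, 0, 0], [0.0025, 0.1817, 0.0617, 0, 0, 0], [0.0025, 0.1817, 0.0617, 0, 0, 0], [0.0025, 0.1817, 0.0617, 0, 0, 0]]])

```text
time_s: 11.8
position: [0.5379, -0.064, 0.1641]
tcp_rot: [[-0.958, 0.288, -0.001], [0.288, 0.958, -0.0], [0.001, -0.0, -1.0]]
force: [0.0, -0.3, -0.2]
opening: 0.475
grasp_force: 30.0
```

```bash
python3 - <<'E'
from fit import *
w=imaging.capture("wrist");np.savez("w7.npz",**w)
h=cv2.cvtColor(w["frame"],cv2.COLOR_RGB2HSV)
m=bmask(w,"blue")
for r in range(60,270,30):
    x=np.where(m[r])[0];print(r,(x.min(),x.max(),len(x)) if len(x) else None)
go([0.537,-0.0613,0.0525],73.5)
E
```

```text
60 (np.int64(269), np.int64(381), 113)
90 (np.int64(271), np.int64(381), 111)
120 (np.int64(272), np.int64(380), 109)
150 None
180 None
210 None
240 None
t 11.85 q [-18.6  29.8  98.2  -0.   51.9 -91.8] p [ 0.5383 -0.0641  0.1647] F [ 0.3 -0.4 -0.4]
shift [0.0021, 0.0024, 0.1122] turn [-0.02, 0.03, -0.24]
```

Scaled: 0.11 m / 0.6 = 0.1833, 0.03 m / 0.6 = 0.05, -0.2 degrees / 90 = -0.0022.

>>> play_rows(motion=[[[0.0017, 0.003, 0.05, 0, 0, -0.0022], [0.0017, 0.003, 0.1, 0, 0, -0.0022], [0.0017, 0.003, 0.1417, 0, 0, -0.0022], [0.0017, 0.003, 0.1667, 0, 0, -0.0022], [0.0017, 0.003, 0.1767, 0, 0, -0.0022], [0.0017, 0.003, 0.1833, 0, 0, -0.0022], [0.0017, 0.003, 0.1833, 0, 0, -0.0022], [0.0017, 0.003, 0.1833, 0, 0, -0.0022]]])

```text
time_s: 12.52
position: [0.5384, -0.0611, 0.0555]
tcp_rot: [[-0.959, 0.283, 0.002], [0.283, 0.959, -0.001], [-0.002, -0.0, -1.0]]
force: [-0.6, 0.1, 0.8]
opening: 0.472
grasp_force: 30.0
```

Scaled: 0.0015 m / 0.6 = 0.0025, 0.001 m / 0.6 = 0.0017.

>>> play_rows(motion=[[[0, 0, 0.0008, 0, 0, 0], [0, 0, 0.0017, 0, 0, 0], [0, 0, 0.0025, 0, 0, 0], [0, 0, 0.0025, 0, 0, 0]]])

```text
time_s: 12.85
position: [0.5378, -0.0604, 0.0534]
tcp_rot: [[-0.959, 0.282, 0.001], [0.282, 0.959, -0.0], [-0.001, -0.0, -1.0]]
force: [0.4, 0.7, 0.2]
opening: 0.474
grasp_force: 30.0
```

Scaled: 0.0013 m / 0.6 = 0.0022, 0.001 m / 0.6 = 0.0017.

>>> play_rows(motion=[[[0, 0, 0.0008, 0, 0, 0], [0, 0, 0.0017, 0, 0, 0], [0, 0, 0.0022, 0, 0, 0], [0, 0, 0.0022, 0, 0, 0]]])

```text
time_s: 13.18
position: [0.5375, -0.0603, 0.0515]
tcp_rot: [[-0.959, 0.282, -0.0], [0.282, 0.959, 0.0], [0.0, 0.0, -1.0]]
force: [0.5, 0.5, -1.1]
opening: 0.479
grasp_force: 30.0
```

Scaled: 0.0009 m / 0.6 = 0.0015, 0.0006 m / 0.6 = 0.001.

>>> play_rows(motion=[[[0, 0, 0.0005, 0, 0, 0], [0, 0, 0.001, 0, 0, 0], [0, 0, 0.0015, 0, 0, 0], [0, 0, 0.0015, 0, 0, 0]]])

```text
time_s: 13.52
position: [0.5375, -0.0604, 0.0515]
tcp_rot: [[-0.959, 0.282, 0.0], [0.282, 0.959, -0.0], [-0.0, -0.0, -1.0]]
force: [-1.8, 0.6, 7.3]
opening: 0.477
grasp_force: 30.0
```

>>> play_rows(motion=[[[0, 0, -0.0012, 0, 0, 0], [0, 0, -0.0012, 0, 0, 0], [0, 0, -0.0012, 0, 0, 0], [0, 0, -0.0012, 0, 0, 0]]], fingers=0.065)

```text
time_s: 13.85
position: [0.5375, -0.0604, 0.0512]
tcp_rot: [[-0.959, 0.283, -0.0], [0.283, 0.959, 0.0], [0.0, 0.0, -1.0]]
force: [-0.4, 0.5, -0.4]
opening: 0.689
grasp_force: 0.0
```

Scaled: -0.17 m / 0.6 = -0.2833, -0.13 m / 0.6 = -0.2167.

>>> play_rows(motion=[[[0, 0, -0.0333, 0, 0, 0], [0, 0, -0.0833, 0, 0, 0], [0, 0, -0.15, 0, 0, 0], [0, 0, -0.2167, 0, 0, 0], [0, 0, -0.2833, 0, 0, 0], [0, 0, -0.2833, 0, 0, 0], [0, 0, -0.2833, 0, 0, 0]]])

```text
time_s: 14.43
position: [0.5391, -0.0608, 0.224]
tcp_rot: [[-0.959, 0.282, 0.006], [0.282, 0.959, -0.002], [-0.007, -0.0, -1.0]]
force: [-1.4, 0.5, -0.6]
opening: 0.746
grasp_force: 0.0
```

```bash
python3 - <<'E'
from fit import *
w=dict(np.load("w7.npz"));m=bmask(w,"blue")
E=[[],[]]
for r in range(50,125,3):
    x=np.where(m[r])[0]
    for i,xx in enumerate((x.min()-.5,x.max()+.5)):E[i].append(ray(w,(xx,r),.01)[:2])
for e in E:
    vx,vy,x0,y0=cv2.fitLine(np.array(e,np.float32),cv2.DIST_HUBER,0,.0001,.001).ravel();print(np.degrees(np.arctan2(vy,vx)),x0,y0)
a=np.mean(E,0);d=np.array([.959,-.284]);n=np.array([.284,.959]);print("lateral centre",(a@n).mean(),"width",((np.array(E[0])-E[1])@n).mean(), "planned centre",n@[.4925,-.0485])
go([0.4925,-0.0485,0.22],-16.5)
E
```

```text
-15.530481 0.43672654 -0.07206909
-15.004701 0.45434803 0.0033335278
lateral centre 0.09358961554824154 width -0.07739528019942114 planned centre 0.0933585
t 14.43 q [-18.2  24.9  95.2  -0.   59.5 -91.8] p [ 0.5391 -0.0608  0.224 ] F [-1.4  0.5 -0.6]
shift [0.0482, -0.0013, 0.0037] turn [-0.31, 0.29, -89.9]
```

Scaled: 0.048 m / 0.6 = 0.08, -0.001 m / 0.6 = -0.0017, 56 degrees / 90 = 0.6222.

>>> play_rows(motion=[[[0.0333, 0, 0, 0, 0, 0.0778], [0.0667, -0.0017, 0, 0, 0, 0.1556], [0.08, -0.0017, 0, 0, 0, 0.2333], [0.08, -0.0017, 0, 0, 0, 0.3111], [0.08, -0.0017, 0, 0, 0, 0.3889], [0.08, -0.0017, 0, 0, 0, 0.4667], [0.08, -0.0017, 0, 0, 0, 0.5444], [0.08, -0.0017, 0, 0, 0, 0.6222]]], fingers=0.087)

```text
time_s: 15.1
position: [0.4898, -0.0474, 0.2194]
tcp_rot: [[-0.296, 0.955, -0.004], [0.955, 0.296, 0.001], [0.003, -0.004, -1.0]]
force: [-0.8, 0.1, 0.1]
opening: 0.998
grasp_force: 0.0
```

Scaled: 33 degrees / 90 = 0.3667.

>>> play_rows(motion=[[[0, 0, 0, 0, 0, 0.0778], [0, 0, 0, 0, 0, 0.1556], [0, 0, 0, 0, 0, 0.2333], [0, 0, 0, 0, 0, 0.3111], [0, 0, 0, 0, 0, 0.3667], [0, 0, 0, 0, 0, 0.3667], [0, 0, 0, 0, 0, 0.3667]]])

```text
time_s: 15.68
position: [0.4902, -0.0475, 0.2199]
tcp_rot: [[0.264, 0.965, -0.003], [0.965, -0.264, 0.001], [0.0, -0.003, -1.0]]
force: [0.1, 0.4, 0.2]
opening: 0.999
grasp_force: 0.0
```

```bash
python3 - <<'E'
from fit import *
w=imaging.capture("wrist");np.savez("w8.npz",**w)
s=imaging.capture("side")
for n in("caddy_grip","yellow_tin","blue_tin"):
  for d in finder.recognise("wrist",n)[:2]:print(n,np.round(d["at"],4),d["confidence"])
c=[.4925,-.0485,.0]
a=np.radians(-15.5);yv=np.array([np.cos(a),np.sin(a),0]);xv=np.array([yv[1],-yv[0],0])
o=w["frame"].copy()
for sx,sy in((-46,-6),(46,-6),(46,6),(-46,6)):
    p=proj(w,np.array(c)+xv*sx/1e3+yv*sy/1e3+[0,0,.097]);cv2.circle(o,tuple(int(v) for v in p),4,(255,0,255),1);print(np.round(p))
o2=s["frame"][170:410,180:420]
cv2.imwrite("pics/w8.png",np.hstack([cv2.resize(o,(480,360)),cv2.resize(o2,(320,360))])[:,:,::-1])
go([0.4925,-0.0485,0.088],-15.5)
E
```

```text
yellow_tin [ 0.5386 -0.0551  0.0586] 0.89
blue_tin [ 0.4513 -0.0336  0.0639] 0.57
[318. 164.]
[318. 294.]
[334. 294.]
[336. 164.]
t 15.93 q [-18.6  21.7 101.8  -0.   56.6  -3.2] p [ 0.491  -0.0477  0.2211] F [-1.1  0.6  0.1]
shift [-0.0003, 0.0017, 0.1331] turn [-0.03, -0.0, 0.14]
```

View pics/w8.png

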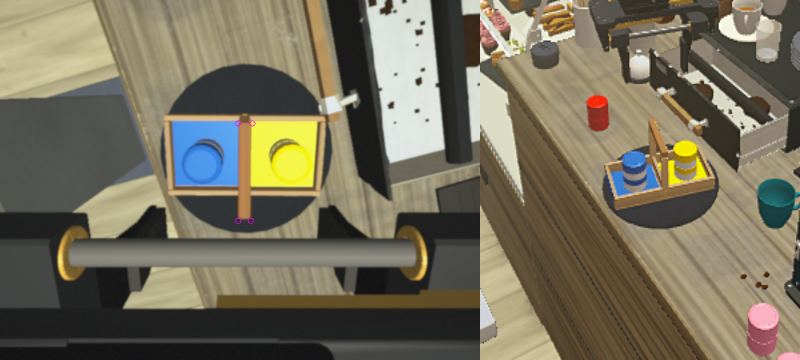

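The overlay corners (magenta) sit on the handle bar at (244,118)–(244,220). Both tins stand upright in their own bays, at (203,162) and (290,160), and the side view agrees. I'll descend onto the bar.

Scaled: 0.133 m / 0.6 = 0.2217, 0.0017 m / 0.6 = 0.0028.

>>> play_rows(motion=[[[0.0017, 0.0028, 0.0667, 0, 0, 0], [0.0017, 0.0028, 0.125, 0, 0, 0], [0.0017, 0.0028, 0.175, 0, 0, 0], [0.0017, 0.0028, 0.2083, 0, 0, 0], [0.0017, 0.0028, 0.22, 0, 0, 0], [0.0017, 0.0028, 0.2217, 0, 0, 0], [0.0017, 0.0028, 0.2217, 0, 0, 0], [0.0017, 0.0028, 0.2217, 0, 0, 0]]])

```text
time_s: 16.6
position: [0.4941, -0.0476, 0.0895]
tcp_rot: [[0.266, 0.964, 0.003], [0.964, -0.266, -0.001], [-0.0, 0.003, -1.0]]
force: [-0.7, 0.5, 0.5]
opening: 1.002
grasp_force: 0.0
```

>>> play_rows(motion=[[[0, 0, 0, 0, 0, 0], [0, 0, 0, 0, 0, 0], [0, 0, 0, 0, 0, 0], [0, 0, 0, 0, 0, 0], [0, 0, 0, 0, 0, 0], [0, 0, 0, 0, 0, 0], [0, 0, 0, 0, 0, 0], [0, 0, 0, 0, 0, 0]]], fingers=0.0)

```text
time_s: 17.27
position: [0.4931, -0.0473, 0.0884]
tcp_rot: [[0.266, 0.964, -0.0], [0.964, -0.266, 0.0], [-0.0, -0.0, -1.0]]
force: [0.6, -0.4, 0.1]
opening: 0.48
grasp_force: 0.0
```

>>> play_rows(motion=[[[0, 0, 0, 0, 0, 0], [0, 0, 0, 0, 0, 0], [0, 0, 0, 0, 0, 0], [0, 0, 0, 0, 0, 0], [0, 0, 0, 0, 0, 0], [0, 0, 0, 0, 0, 0]]])

```text
time_s: 17.77
position: [0.4923, -0.047, 0.0883]
tcp_rot: [[0.266, 0.964, -0.002], [0.964, -0.266, 0.0], [0.0, -0.002, -1.0]]
force: [-2.2, 0.0, 1.8]
opening: 0.133
grasp_force: 30.0
```

Scaled: -0.032 m / 0.6 = -0.0533, -0.002 m / 0.6 = -0.0033.

>>> play_rows(motion=[[[0, 0, -0.0033, 0, 0, 0], [0, 0, -0.0083, 0, 0, 0], [0, 0, -0.015, 0, 0, 0], [0, 0, -0.0233, 0, 0, 0], [0, 0, -0.0333, 0, 0, 0], [0, 0, -0.0433, 0, 0, 0], [0, 0, -0.05, 0, 0, 0], [0, 0, -0.0533, 0, 0, 0]]])

```text
time_s: 18.43
position: [0.4908, -0.0467, 0.1205]
tcp_rot: [[0.265, 0.964, -0.005], [0.964, -0.265, 0.001], [-0.0, -0.005, -1.0]]
force: [-2.4, 0.3, -11.4]
opening: 0.134
grasp_force: 31.1
```

```bash
python3 - <<'E'
from h import *
s=bot.read_state();print(s["position"],s["force"],s["moment"],s["opening"],s["grasp_force"],s["tcp_rot"][2])
a=dict(np.load("w8.npz"))
im=imaging.capture("wrist")
for col in HUE:
    for st,ce,m in blobs(im,col,minA=200):
        r=cv2.minAreaRect(np.argwhere(m)[:,::-1].astype(np.float32));print(col,st,np.round(ce),r)
E
```

```text
[ 0.49082183 -0.0467313   0.12048976] [ -2.38889976   0.25781136 -11.37330852] [-0.20498535  0.93345721  0.05153385] 0.13424555883625608 31.14877697546035 [-4.10740833e-04 -5.04192360e-03 -9.99987205e-01]
yellow [ 332  192  132  110 9526] [400. 237.] ((398.11602783203125, 244.02171325683594), (109.31715393066406, 124.81887817382812), 85.86532592773438)
blue [  160   196   143   105 10006] [226. 241.] ((231.0, 248.0), (104.0, 142.0), 90.0)
```

The force reads -11 N against a weight of about 5 N, with a large moment. The yellow end may be snagged, perhaps on the drawer handle next to it. I'll measure the tilt and triangulate the handle before going on.

```bash
python3 - <<'E'
from fit import *
from scipy.optimize import least_squares
T=imaging.capture("top");S_=imaging.capture("side");a=dict(np.load("w8.npz"));w=imaging.capture("wrist")
def tri(obs):
    r=least_squares(lambda X:np.concatenate([(proj(i,X)-p)*k for i,p,k in obs]),[.55,-.03,.05]);return np.round(r.x,3),np.round(r.fun,1)
print("rod near end",tri([(T,(328,221),1),(a,(440,133),.4),(S_,(352,257),1)]))
print("T+a",tri([(T,(328,221),1),(a,(440,133),.4)]),"a+S",tri([(a,(440,133),.4),(S_,(352,257),1)]))
print("rod far end T+S",tri([(T,(288.3,202),1),(S_,(311,229),1)]))
# floor edges in wrist picture: widths at rows
for nm,im in(("before",a),("now",w)):
    for col in("blue","yellow"):
        m=bmask(im,col)
        print(nm,col,[(r,int(np.where(m[r])[0].min()),int(np.where(m[r])[0].max())) for r in range(160,275,16) if m[r,120:480].sum()>20])
s=bot.read_state();R=np.array(s["tcp_rot"]);p=np.array(s["position"])
# predicted floor corners if level with gripper
an=np.radians(-15.5)
for tilt in(0,2,4):
    yv=np.array([np.cos(an),np.sin(an),0]);xv=np.array([yv[1],-yv[0],0]);Q=np.c_[xv,yv,[0,0,1]]@Ro.from_rotvec([-tilt,0,0],degrees=True).as_matrix()
    print(tilt,[np.round(proj(w,np.array([p[0],p[1],p[2]+.002])+Q@(np.array(c)/1e3))).tolist() for c in((-40,-83,-80),(40,-83,-80),(-40,83,-80),(40,83,-80))])
E
```

```text
rod near end (array([ 0.603, -0.016,  0.036]), array([-0.7, -1.8,  4.4,  1.7, -6. ,  2.7]))
T+a (array([ 0.606, -0.014,  0.003]), array([-0.8,  1. ,  0.8,  0.1])) a+S (array([ 0.604, -0.015,  0.036]), array([ 4.8,  0.9, -6. ,  2.2]))
rod far end T+S (array([0.583, 0.112, 0.066]), array([-1.3,  1.2,  1.5, -0.4]))
before blue [(176, 231, 316), (192, 231, 316), (208, 232, 316), (224, 233, 316), (240, 234, 316)]
before yellow [(160, 334, 391), (176, 334, 423), (192, 334, 432), (208, 334, 431), (224, 334, 430), (240, 333, 419)]
now blue [(208, 162, 303), (224, 163, 303), (240, 164, 303), (256, 166, 303), (272, 167, 303)]
now yellow [(192, 332, 460), (208, 149, 459), (224, 150, 458), (240, 151, 457), (256, 154, 456), (272, 155, 464)]
0 [[173.0, 183.0], [185.0, 314.0], [474.0, 184.0], [460.0, 316.0]]
2 [[166.0, 183.0], [179.0, 317.0], [467.0, 183.0], [454.0, 314.0]]
4 [[159.0, 184.0], [173.0, 319.0], [460.0, 182.0], [448.0, 311.0]]
```

The caddy is tilted about 4° with its yellow end low, so it is caught under the drawer's handle rod, which ends near (0.60,-0.015). I'll lower it back, re-grip and check.

>>> play_rows(motion=[[[0, 0, 0.0067, 0, 0, 0], [0, 0, 0.0167, 0, 0, 0], [0, 0, 0.0283, 0, 0, 0], [0, 0, 0.04, 0, 0, 0], [0, 0, 0.0483, 0, 0, 0], [0, 0, 0.0517, 0, 0, 0], [0, 0, 0.0525, 0, 0, 0], [0, 0, 0.0525, 0, 0, 0]]])

```text
time_s: 19.3
position: [0.493, -0.0474, 0.0891]
tcp_rot: [[0.266, 0.964, -0.0], [0.964, -0.266, -0.0], [-0.0, -0.0, -1.0]]
force: [-1.8, -0.1, -2.5]
opening: 0.136
grasp_force: 30.0
```

```bash
python3 - <<'E'
from fit import *
w=imaging.capture("wrist");np.savez("w9.npz",**w)
s=bot.read_state();print(s["position"],s["force"],s["moment"],s["opening"],s["tcp_rot"][2])
for col in("blue","yellow"):
    m=bmask(w,col);m[:,:155]*=(col=="blue")
    print(col,[(r,int(np.where(m[r])[0].min()),int(np.where(m[r])[0].max())) for r in range(176,275,16) if m[r].sum()>20])
p=np.array(s["position"]);an=np.radians(-15.5)
for tilt in(0,4):
    yv=np.array([np.cos(an),np.sin(an),0]);xv=np.array([yv[1],-yv[0],0]);Q=np.c_[xv,yv,[0,0,1]]@Ro.from_rotvec([-tilt,0,0],degrees=True).as_matrix()
    print(tilt,[np.round(proj(w,np.array([p[0],p[1],p[2]+.002])+Q@(np.array(c)/1e3))).tolist() for c in((-40,-83,-80),(40,-83,-80),(-40,83,-80),(40,83,-80))])
# rod: brown pixels right of caddy, in the w8 picture
a=dict(np.load("w8.npz"));h=cv2.cvtColor(a["frame"],cv2.COLOR_RGB2HSV)
m=cv2.inRange(h,(8,110,90),(18,255,255))
for r in range(0,180,12):
    x=np.where(m[r,395:500])[0]+395
    print(r,(x.min(),x.max(),len(x)) if len(x) else None,end=" ")
E
```

```text
[ 0.49307647 -0.04734098  0.08911102] [-2.93932893 -0.21073163 -2.86087788] [-0.2871679   0.35630463 -0.01598461] 0.12817970920880137 [-3.01045311e-05  1.34174006e-04 -9.99999991e-01]
blue [(192, 173, 309), (208, 174, 306), (224, 176, 306), (240, 177, 306), (256, 179, 306), (272, 180, 306)]
yellow [(192, 335, 491), (208, 338, 473), (224, 339, 471), (240, 339, 470), (256, 339, 468), (272, 338, 472)]
0 [[171.0, 183.0], [185.0, 315.0], [473.0, 183.0], [460.0, 315.0]]
4 [[157.0, 184.0], [172.0, 320.0], [459.0, 182.0], [447.0, 311.0]]
0 (np.int64(404), np.int64(423), 15) 12 (np.int64(409), np.int64(426), 16) 24 (np.int64(411), np.int64(428), 11) 36 (np.int64(414), np.int64(429), 8) 48 (np.int64(416), np.int64(432), 10) 60 (np.int64(418), np.int64(434), 17) 72 (np.int64(421), np.int64(436), 14) 84 (np.int64(423), np.int64(439), 15) 96 (np.int64(425), np.int64(441), 17) 108 (np.int64(427), np.int64(443), 17) 120 (np.int64(430), np.int64(444), 15) 132 None 144 None 156 (np.int64(432), np.int64(452), 19) 168 (np.int64(425), np.int64(428), 4)
```

```bash
python3 - <<'E'
from fit import *
a=dict(np.load("w8.npz"));T=imaging.capture("top");S_=imaging.capture("side")
def cr(im,p):
    R,t=np.array(im["R"]),np.array(im["t"]);return -R.T@t,R.T@np.linalg.inv(im["camera_matrix"])@np.r_[p,1.]
c,d1=cr(a,(413.5,0));_,d2=cr(a,(437,122));n=np.cross(d1,d2)
for nm,im,pts in(("top",T,[(288.3,202),(300,207.6),(315,214.7),(328,221)]),("side",S_,[(311,229),(330,241),(352,257)])):
    for p in pts:
        c2,d=cr(im,p);print(nm,p,np.round(c2+d*(n@(c-c2))/(n@d),3))
for z in(.03,.05,.06,.07):print(z,np.round(ray(a,(437,128),z),3), np.round(ray(a,(429,128),z),3))
yv=np.array([.964,-.266]);xv=np.array([-.266,-.964]);g=np.array([.493,-.0474])
print("corners",[np.round(g+yv*.089+xv*s,3) for s in(-.046,.046)])
E
```

```text
top (288.3, 202) [0.581 0.105 0.091]
top (300, 207.6) [0.581 0.065 0.089]
top (315, 214.7) [0.581 0.015 0.091]
top (328, 221) [ 0.582 -0.028  0.087]
side (311, 229) [0.59  0.133 0.052]
side (330, 241) [0.585 0.03  0.073]
side (352, 257) [ 0.582 -0.072  0.085]
0.03 [ 0.595 -0.007  0.03 ] [ 0.589 -0.005  0.03 ]
0.05 [ 0.59  -0.005  0.05 ] [ 0.585 -0.003  0.05 ]
0.06 [ 0.588 -0.004  0.06 ] [ 0.582 -0.002  0.06 ]
0.07 [ 0.585 -0.003  0.07 ] [ 0.58  -0.002  0.07 ]
corners [array([ 0.591, -0.027]), array([ 0.567, -0.115])]
```

The caddy is level on the mat again. The rod overhangs its yellow corner: the rod is at x≈0.58, z≈0.06–0.09, and the corner is at (0.591,-0.027). So I'll lift it a few mm, draw it about 25 mm clear of the rod, then go straight up.

Scaled: -0.007 m / 0.6 = -0.0117, -0.006 m / 0.6 = -0.01.

>>> play_rows(motion=[[[0, 0, -0.0017, 0, 0, 0], [0, 0, -0.005, 0, 0, 0], [0, 0, -0.01, 0, 0, 0], [0, 0, -0.0117, 0, 0, 0], [0, 0, -0.0117, 0, 0, 0], [0, 0, -0.0117, 0, 0, 0], [0, 0, -0.0117, 0, 0, 0]]])

```text
time_s: 20.03
position: [0.4931, -0.0472, 0.0959]
tcp_rot: [[0.266, 0.964, -0.0], [0.964, -0.266, 0.0], [0.0, -0.0, -1.0]]
force: [-0.1, -0.6, -6.9]
opening: 0.131
grasp_force: 29.9
```

```bash
cat > tilt.py <<'E'
from fit import *
w=imaging.capture("wrist")
s=bot.read_state();print(s["time_s"],np.round(s["position"],4),np.round(s["force"],1),np.round(s["moment"],2),round(s["opening"],3),np.round(s["tcp_rot"][2],4))
for col in("blue","yellow"):
    m=bmask(w,col);m[:,:158]*=(col=="blue")
    print(col,[(r,int(np.where(m[r])[0].min()),int(np.where(m[r])[0].max())) for r in (224,240,256) if m[r].sum()>20])
E
python3 tilt.py
```

```text
20.0833 [ 0.4931 -0.0472  0.0958] [ 0.8  0.1 -6.8] [-0.05  0.02 -0.05] 0.135 [ 0.e+00 -1.e-04 -1.e+00]
blue [(224, 174, 306), (240, 175, 306), (256, 177, 306)]
yellow [(224, 339, 469), (240, 339, 468), (256, 338, 466)]
```

Hanging free: 6.8 N, zero moment, level. Now the shift.

Scaled: -0.022 m / 0.6 = -0.0367, -0.021 m / 0.6 = -0.035.

>>> play_rows(motion=[[[-0.0017, -0.0025, 0, 0, 0, 0], [-0.005, -0.0083, 0, 0, 0, 0], [-0.01, -0.015, 0, 0, 0, 0], [-0.015, -0.0233, 0, 0, 0, 0], [-0.02, -0.03, 0, 0, 0, 0], [-0.0225, -0.035, 0, 0, 0, 0], [-0.024, -0.0367, 0, 0, 0, 0], [-0.024, -0.0367, 0, 0, 0, 0]]])

```text
time_s: 20.75
position: [0.4676, -0.0555, 0.0959]
tcp_rot: [[0.266, 0.964, -0.0], [0.964, -0.266, 0.0], [-0.0, -0.0, -1.0]]
force: [-0.5, 0.0, -6.3]
opening: 0.132
grasp_force: 29.9
```

Scaled: -0.02 m / 0.6 = -0.0333, -0.019 m / 0.6 = -0.0317.

>>> play_rows(motion=[[[0, 0, -0.0017, 0, 0, 0], [0, 0, -0.0067, 0, 0, 0], [0, 0, -0.0133, 0, 0, 0], [0, 0, -0.0217, 0, 0, 0], [0, 0, -0.0283, 0, 0, 0], [0, 0, -0.0317, 0, 0, 0], [0, 0, -0.0333, 0, 0, 0], [0, 0, -0.0333, 0, 0, 0]]])

```text
time_s: 21.42
position: [0.4682, -0.0553, 0.1163]
tcp_rot: [[0.266, 0.964, 0.001], [0.964, -0.266, -0.0], [-0.0, 0.001, -1.0]]
force: [-0.3, 0.3, -6.5]
opening: 0.131
grasp_force: 29.9
```

```bash
python3 tilt.py
```

```text
21.4667 [ 0.4681 -0.0553  0.1161] [ 0.5  1.1 -6.1] [-0.02  0.07 -0.03] 0.133 [-0.e+00  3.e-04 -1.e+00]
blue [(224, 174, 306), (240, 175, 306), (256, 177, 306)]
yellow [(224, 339, 469), (240, 163, 468), (256, 339, 466)]
```

Still level and free at 27 mm up. I'll keep lifting in small steps.

Scaled: -0.012 m / 0.6 = -0.02, -0.001 m / 0.6 = -0.0017.

>>> play_rows(motion=[[[0, 0, -0.0017, 0, 0, 0], [0, 0, -0.005, 0, 0, 0], [0, 0, -0.01, 0, 0, 0], [0, 0, -0.015, 0, 0, 0], [0, 0, -0.0183, 0, 0, 0], [0, 0, -0.02, 0, 0, 0], [0, 0, -0.02, 0, 0, 0]]])

```text
time_s: 22.05
position: [0.4682, -0.0554, 0.1282]
tcp_rot: [[0.266, 0.964, 0.001], [0.964, -0.266, -0.0], [-0.0, 0.001, -1.0]]
force: [0.1, -0.4, -6.3]
opening: 0.136
grasp_force: 29.9
```

```bash
python3 tilt.py
```

```text
22.1 [ 0.4681 -0.0553  0.1281] [ 0.4  0.3 -7.2] [-0.08  0.07 -0.03] 0.133 [-0.e+00  4.e-04 -1.e+00]
blue [(224, 174, 306), (240, 175, 306), (256, 177, 306)]
yellow [(224, 339, 469), (240, 163, 468), (256, 338, 466)]
```

Scaled: -0.03 m / 0.6 = -0.05, -0.001 m / 0.6 = -0.0017.

>>> play_rows(motion=[[[0, 0, -0.0017, 0, 0, 0], [0, 0, -0.0067, 0, 0, 0], [0, 0, -0.015, 0, 0, 0], [0, 0, -0.0233, 0, 0, 0], [0, 0, -0.0333, 0, 0, 0], [0, 0, -0.0417, 0, 0, 0], [0, 0, -0.0483, 0, 0, 0], [0, 0, -0.05, 0, 0, 0]]])

```text
time_s: 22.77
position: [0.4685, -0.0555, 0.1589]
tcp_rot: [[0.266, 0.964, 0.002], [0.964, -0.266, -0.001], [-0.0, 0.002, -1.0]]
force: [-0.3, -0.5, -6.7]
opening: 0.138
grasp_force: 29.9
```

```bash
python3 tilt.py
```

```text
22.8167 [ 0.4685 -0.0554  0.1587] [-0.5 -0.4 -6.3] [-0.1   0.06  0.01] 0.132 [-1.0e-04  1.6e-03 -1.0e+00]
blue [(224, 174, 306), (240, 176, 306), (256, 177, 306)]
yellow [(224, 161, 470), (240, 339, 468), (256, 164, 467)]
```

Scaled: -0.046 m / 0.6 = -0.0767, -0.002 m / 0.6 = -0.0033.

>>> play_rows(motion=[[[0, 0, -0.0033, 0, 0, 0], [0, 0, -0.0117, 0, 0, 0], [0, 0, -0.0233, 0, 0, 0], [0, 0, -0.0367, 0, 0, 0], [0, 0, -0.05, 0, 0, 0], [0, 0, -0.0617, 0, 0, 0], [0, 0, -0.0717, 0, 0, 0], [0, 0, -0.0767, 0, 0, 0]]])

```text
time_s: 23.48
position: [0.4685, -0.0555, 0.2051]
tcp_rot: [[0.266, 0.964, 0.002], [0.964, -0.266, -0.001], [-0.0, 0.002, -1.0]]
force: [0.4, -0.4, -6.6]
opening: 0.134
grasp_force: 29.9
```

Scaled: -0.014 m / 0.6 = -0.0233, -0.013 m / 0.6 = -0.0217.

>>> play_rows(motion=[[[0, 0, -0.0067, 0, 0, 0], [0, 0, -0.0133, 0, 0, 0], [0, 0, -0.0183, 0, 0, 0], [0, 0, -0.0217, 0, 0, 0], [0, 0, -0.0233, 0, 0, 0], [0, 0, -0.0233, 0, 0, 0], [0, 0, -0.0233, 0, 0, 0], [0, 0, -0.0233, 0, 0, 0]]])

```text
time_s: 24.15
position: [0.4679, -0.0553, 0.2176]
tcp_rot: [[0.266, 0.964, -0.001], [0.964, -0.266, 0.0], [0.0, -0.001, -1.0]]
force: [-0.8, -0.5, -6.9]
opening: 0.134
grasp_force: 29.9
```

>>> play_rows(motion=[[[0, 0, 0, 0, 0, 0], [0, 0, 0, 0, 0, 0], [0, 0, 0, 0, 0, 0], [0, 0, 0, 0, 0, 0], [0, 0, 0, 0, 0, 0], [0, 0, 0, 0, 0, 0], [0, 0, 0, 0, 0, 0], [0, 0, 0, 0, 0, 0]]])

```text
time_s: 24.82
position: [0.468, -0.0553, 0.2179]
tcp_rot: [[0.266, 0.964, -0.0], [0.964, -0.266, -0.0], [-0.0, -0.0, -1.0]]
force: [0.2, 0.6, -6.3]
opening: 0.134
grasp_force: 29.9
```

```bash
python3 tilt.py; python3 - <<'E'
from h import *
imaging.capture("side");imaging.capture("top")
for n in("yellow_tin","blue_tin","bell","teal_cup","leveller","caddy"):
    for c in("side","top","wrist"):
        for d in finder.recognise(c,n)[:3]:
            if d["confidence"]>.5:print(n,c,np.round(d["at"],3),round(d["confidence"],2))
E
```

```text
24.8667 [ 0.468  -0.0553  0.2179] [-0.5 -0.2 -7.6] [-0.08  0.04 -0.  ] 0.135 [-0.  0. -1.]
blue [(224, 174, 306), (240, 175, 306), (256, 177, 306)]
yellow [(224, 339, 469), (240, 339, 468), (256, 164, 466)]
yellow_tin side [ 0.43  -0.478  0.046] 0.84
yellow_tin side [ 0.446 -0.401  0.047] 0.77
yellow_tin side [ 0.502 -0.086  0.178] 0.62
yellow_tin top [ 0.434 -0.468  0.053] 0.79
yellow_tin top [ 0.444 -0.081  0.14 ] 0.62
yellow_tin top [ 0.448 -0.394  0.052] 0.61
yellow_tin wrist [ 0.513 -0.055  0.187] 0.83
blue_tin side [ 0.415 -0.062  0.176] 0.61
blue_tin wrist [ 0.43  -0.032  0.19 ] 0.92
bell side [ 0.607 -0.222  0.031] 0.57
bell side [0.599 0.253 0.025] 0.53
bell top [0.618 0.249 0.036] 0.87
teal_cup side [ 0.611 -0.225  0.034] 0.79
teal_cup top [ 0.628 -0.222  0.027] 0.88
teal_cup top [ 0.444 -0.078  0.143] 0.61
teal_cup wrist [ 0.623 -0.251  0.041] 0.98
leveller side [0.47  0.407 0.029] 0.92
caddy side [ 0.453 -0.08   0.151] 0.72
caddy top [ 0.445 -0.081  0.139] 0.91
caddy wrist [ 0.479 -0.031  0.142] 0.81
```

Caddy held level and still about 13 cm above the mat, with both tins inside and the bystanders unmoved.

```bash
python3 -c "
from rig import bot
print(bot.hand_in())"
```

```text
the job is handed in; nothing more can be done
None
```

I handed the job in with both tins upright in their own bays and the caddy held level and still about 13 cm above the mat, but the lift was not clean: my first try snagged on the drawer handle and tilted the caddy about 4°, so I lowered it, moved it about 26 mm clear, then lifted it level and straight up.

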